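Seat a steel set-up block against a jig's end stop and snap the toggle clamp over

TASK

Without gripping it, gently push the steel set-up block, flat along the jig's aluminium rail, until it is fully home against the blue end stop, its brass feeler pin pushed in flush; the stop is set to a different place each time, so feel for it. Then push the red lever over its centre so that it snaps into the clamped position and the pad holds the block flat against the rail. Do not force the block or the lever, and leave the loupe, the memory stick and the tape roll where they are.

Things in the scene. Friction and masses are not known exactly. Their poses are not given: they have to be found in the camera images.
- jig: Plywood jig fixed to the bench, z up, origin on the bench; deck x -90..+110, y -115..+115 mm, top 12 mm above the bench. An aluminium rail 18 mm wide, 10 mm above the deck, runs from y -90 to +60 mm with its inner face (to -x) at x +75 mm. The toggle clamp stands at x -65..+42, y -5..+45 mm and pushes to +x.
- setup_block: Ground steel block 25 (x) x 75 (y) x 25 (z) mm, 0.29 to 0.44 kg, three dark holes, loose on the deck. Origin at the centre of its underside, long side along y. It starts 38 to 80 mm short of home, toward jig -y, 1 to 6 mm off the rail, a little askew. Home: side against the rail (centre at jig x 62.5 mm), +y end against the blue stop (centre at jig y 10..30 mm by its setting).
- stop_bed (a point): Centre of the bed, on the deck, of the blue end stop: a block 26 x 26 mm, 24 mm above the deck, in line with the work (jig x 45..72 mm) at the jig's +y end. Its face looks to jig -y and lies anywhere at jig y +47.5..+67.5 mm, locked for the run; this setting is not reported. The bed itself is fixed at jig (58.5, 89) mm.
- stop_pin (a joint): Slide of the brass feeler pin, 6 mm thick, in the face of the end stop, 12.5 mm above the deck: 0 = standing out 5 mm from the blue face, 0.005 m = pushed in flush (the block then bears on the stop itself). Weak spring, 0.4 N; the block's own friction holds it in.
- lever (a joint): Hinge of the red-handled lever, rad; axis along jig y at jig x -35, y +20 mm, 42 mm above the bench. 0: open, leaning 0.6 rad to jig -x; 0.6: upright, the centre; 1.2: clamped, leaning 0.6 rad to jig +x on its stop. A spring drives it from the centre to either end: about 3 to 7 N at the handle starts it from open, and past about 0.75 it snaps over by itself.
- lever_knob (a point): Middle of the upper part of the red lever handle (round, 20 mm thick), 80 mm from the hinge; the handle ends 12 mm farther out. Open it stands 108 mm above the bench, upright 122 mm. Push it toward jig +x.
- clamp_pad: Black rubber pad 18 mm across on the clamp's plunger, facing jig +x. Origin at the centre of its back, 24.5 mm above the bench; its face is 8 mm farther to +x, at jig x 42 mm when open. The lever advances it 12 mm; it is sprung and presses the block on the rail with 7 to 10 N; squaring an askew block can draw it 1 to 2 mm off the stop.
- loupe: Bystander: black cylindrical loupe, 40 mm across, 34 mm high, standing loose near the jig. Origin at the centre of its underside.
- usb_stick: Bystander: red memory stick, 18 x 57 x 9 mm, lying loose near the jig. Origin at the centre of its underside.
- clear_tape: Bystander: roll of tape, 55 mm across, 18 mm high, lying loose near the jig. Origin at the centre of its underside.
Not all that is in view belongs to the job. Of the things that look like the setup_block, the middle-sized one is meant.

How it is judged:
On the way, in this order (a step that is already met when the one before it is completed fails the run):
1. the block is home against the end stop (feeler pin in flush) with the clamp still open (value of joint stop_pin above 0.003 m and value of joint lever below 0.3 rad), for 0.2 s.
2. the lever has snapped over to the clamped position (value of joint lever above 1.1 rad), for 0.2 s.
At the end, for the whole second after the job is handed in: Lever beyond 1.1 rad (clamped), pad pressing the block with more than 2 N, block flat on the deck, along the rail within 0.04 rad and 2 mm, and home against the end stop: feeler pin in by more than 3 mm of its 5 mm; block at rest (value of joint stop_pin above 0.003 m and value of joint lever above 1.1 rad and contact force between setup_block and clamp_pad above 2 N and x of setup_block in the frame of jig between 0.0605 and 0.0645 m and angle between the y axis of setup_block and the y axis of jig, either way round below 0.04 rad and angle between setup_block's own z axis and vertical below 0.05 rad and linear speed of setup_block below 0.01 m/s); the robot touches nothing.
It fails at once if the block is pressed with more than 30 N (contact force between the fingers and setup_block above 30 N).
It fails at once if the jig, its clamp or its lever is pressed with more than 30 N (contact force between the fingers and jig above 30 N).
It fails at once if a bystander is moved by more than 12 mm (distance of any of loupe, usb_stick, clear_tape from where it was at the start of the episode above 0.012 m).
It also fails if it takes over 54 s, if anything falls off the work surface, if the arm or the gripper's body presses on something with over 40 N, if the wrist force passes 120 N, or if a joint passes its speed limit or range.

ROBOT

A 6-joint arm with a two-finger parallel gripper is mounted at the origin on a cart in front of the work surface, level with it; the furniture and walls round the work are solid. World frame = base frame: x ahead of the robot, y to its left, z up, the work surface at z = 0. Lengths are in m, angles in rad, forces in N, time in s.
With the tool pointing down it reaches from about 0.225 to 0.875 m from the base axis. Payload 3.4 kg.
Tool frame: the origin (TCP) lies on the centre line of the jaws, within the pads' length; the fingertips stand 17 mm ahead of it and the grasp point (between the pads) lies 2 mm behind it (nose_length is the distance from the TCP to the fingertips, in m); z points along the fingers, y is the line along which they close (so a half turn about z gives the same grasp; the last joint's range is limited). The gripper opens to 85 mm and grips with 20 to 120 N. Pads are 22 mm wide; open, the fingers measure 114 mm over their backs; the gripper's body (76 mm by 85 mm) begins 54 mm behind the grasp point. The pads swing forward as they close: fully open they stand 13 mm farther back than shut.
Start: joints at [1.058, 0.276, 1.505, -0, 1.361, -0.121], TCP at [0.22, 0.531, 0.248] pointing down, gripper open.
Joint ranges: [-2.89, 2.89], [-0.75, 2.08], [0.22, 2.7], [-1.18, 4.32], [0.11, 2.71], [-2.7, 2.7]. Speed limits (rad/s): [2.57, 2.57, 3.14, 3.14, 3.14, 3.14].

INTERFACE

Orientations are given as a unit quaternion [w, x, y, z].
In Python, from rig import get_state, get_image, sign_off, find_in, place_of, nose_length gives the robot as it stands.
- The arm moves only by the tool apply_moves, never from a script. Its argument "deltas" is one flat list of numbers, 5 for each row, row after row: the finger opening in mm, from 0 to 85.4, then the shift along the tool's x, y, z in mm, then the turn about the tool's z in degrees. A call has 1 to 12 rows; each row is the pose to reach, as a shift and turn from the pose commanded when the call began, along the tool's axes at that moment; what a row does not reach only later rows make up. A row lasts 1/12 s, in which the tool goes at most 41.7 mm and 7.16 degrees, less where a joint would pass 70% of its speed; a pose out of reach is approached as far as the arm can. A call with a gripper value outside its range is refused whole. The fingers move at their own pace and stop on an object; "squeeze" is the grip in N (left out, the last holds). Time passes only in rows, so rows that repeat a pose let the fingers close. It gives the time, the measured TCP pose, the force, the opening and the grip force at its end, in the units of the state.
- get_state(): the state, without advancing time (a new reading comes with each control period).
- get_image(name): name is "scene" or "side" or "wrist"; returns a dict with "frame" (480x640x3 uint8, red, green, blue), "K" (3x3 intrinsics, pixels), "position" and "orientation" of the camera in the world. Camera axes: x right, y down, z forward; pixel columns grow to the right and rows downward; lengths in m; the calibration is good to about 2 mm. A picture is of the moment at which its call begins. There is no depth.
- sign_off(): hands the job in; it is judged then, once.
Trained networks look in a picture, given as the dict that the camera call returned (one of the last four; its "shot" number tells which), for a name from the list of things; names that differ only in an ending like _2 or _b are one class to them, and where a whole thing is asked for, a point or a joint stands for the part that bears it (a point fixed in the world has none). Each returns a list of dicts, best first, with "score" (0 to 1); they miss things now and then, are a little off and sometimes report something else, mostly with a low value. They report only what shows in the picture. A call takes as long as a camera call. They do not tell look-alikes from the thing itself.
- find_in(query, picture): "point" ([column, row] in pixels, amid what is visible of it).
- place_of(query, picture): "point" ([column, row] in pixels: a listed point, or the origin of a listed thing).
The state is a dict: "clock": time; "qpos": joint angles; "qd": joint speeds; "effort": joint torques, N m; "position": TCP position; "ee_rot": TCP orientation; "contact_force": force on the tool from outside, world axes, zero at the start; "moment": the same for the moment, N m; "width": finger opening in m; "gripper_force": force on a finger pad.
Only numpy, scipy, OpenCV 4.12 (cv2) and the standard library are available. Lean on these libraries where they do the work, as an engineer would, in place of code of your own. Each camera call takes 0.05 s, during which the arm holds its last target. There are 200 camera calls.

## Working session

There is one attempt and no reset: what is moved stays moved. The work goes in short steps, Python scripts to look and compute and a tool call to move; the robot and the scene stay as the last step left them, time stands still between calls to the robot, and variables do not carry over. Pictures are saved under pics/ and viewed, at most 10 in all, crops included, and the job is handed in when it is done.

Besides the shell and the picture viewer there is one more tool, called after "Call:" by a JSON object that holds its "method" and its "body". apply_moves: Moves the arm, as the interface text tells. Its arguments: {"type":"object","properties":{"deltas":{"type":"array"},"squeeze":{"type":"number"}},"required":["deltas"]}

```bash
mkdir -p pics; ls; cat > h.py <<'E'
import numpy as np,cv2
from scipy.spatial.transform import Rotation as R
from rig import *
def rot(q): return R.from_quat([q[1],q[2],q[3],q[0]]).as_matrix()
def ray(p,px,z):
    d=np.linalg.inv(p["K"])@np.array([px[0],px[1],1.]); d=rot(p["orientation"])@d
    o=np.array(p["position"]); return o+d*(z-o[2])/d[2]
def proj(p,X):
    c=rot(p["orientation"]).T@(np.array(X)-np.array(p["position"])); u=p["K"]@c; return u[:2]/u[2]
E
python3 - <<'E'
from h import *
np.set_printoptions(precision=3,suppress=True)
s=get_state();print(s["clock"],s["position"],s["ee_rot"],s["width"],nose_length if not callable(nose_length) else nose_length())
Z=dict(jig=0,setup_block=.012,stop_bed=.012,lever_knob=.108,clamp_pad=.0245,loupe=0,usb_stick=0,clear_tape=0)
for c in ["scene","side"]:
    p=get_image(c);cv2.imwrite(f"pics/{c}0.png",p["frame"][:,:,::-1]);print(c,p["position"])
    for n,z in Z.items():
        for r in place_of(n,p)[:4]: print(n,round(r["score"],2),np.round(r["point"]),ray(p,r["point"],z))
E
```

```text
pics
0.0 [0.219 0.531 0.247] [-0.     0.195  0.981 -0.001] 0.08538613698336996 0.017
scene [-0.275 -0.419  0.866]
jig 0.81 [332. 256.] [0.529 0.168 0.   ]
setup_block 0.88 [210. 284.] [0.275 0.316 0.012]
setup_block 0.63 [350. 240.] [0.59  0.162 0.012]
setup_block 0.59 [451. 267.] [ 0.655 -0.077  0.012]
stop_bed 0.56 [297. 238.] [0.516 0.268 0.012]
lever_knob 0.64 [329. 243.] [0.458 0.127 0.108]
lever_knob 0.4 [263. 274.] [0.297 0.171 0.108]
usb_stick 0.73 [263. 274.] [0.379 0.255 0.   ]
usb_stick 0.62 [407. 275.] [ 0.581 -0.007  0.   ]
usb_stick 0.19 [330. 236.] [0.584 0.217 0.   ]
side [ 0.453 -0.602  0.52 ]
jig 0.75 [347. 282.] [0.527 0.159 0.   ]
setup_block 0.96 [381. 272.] [0.598 0.174 0.012]
setup_block 0.8 [442. 360.] [ 0.659 -0.078  0.012]
setup_block 0.62 [236. 240.] [0.282 0.319 0.012]
stop_bed 0.66 [338. 251.] [0.514 0.264 0.012]
stop_bed 0.51 [303. 239.] [0.436 0.32  0.012]
lever_knob 0.83 [314. 240.] [0.462 0.141 0.108]
clamp_pad 0.47 [355. 261.] [0.545 0.2   0.025]
loupe 0.84 [277. 259.] [0.38  0.252 0.   ]
usb_stick 0.63 [384. 333.] [0.579 0.001 0.   ]
usb_stick 0.2 [382. 275.] [0.601 0.184 0.   ]
clear_tape 0.71 [302. 240.] [0.434 0.338 0.   ]
clear_tape 0.4 [384. 335.] [ 0.578 -0.003  0.   ]
```

```bash
python3 - <<'E'
import cv2
a=cv2.imread("pics/side0.png")[170:400,180:500]
cv2.imwrite("pics/sidecrop.png",cv2.resize(a,None,fx=2.5,fy=2.5,interpolation=cv2.INTER_CUBIC))
a=cv2.imread("pics/scene0.png")[190:350,170:490]
cv2.imwrite("pics/scenecrop.png",cv2.resize(a,None,fx=2.5,fy=2.5,interpolation=cv2.INTER_CUBIC))
E
```

```text
(no output)
```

View pics/sidecrop.png

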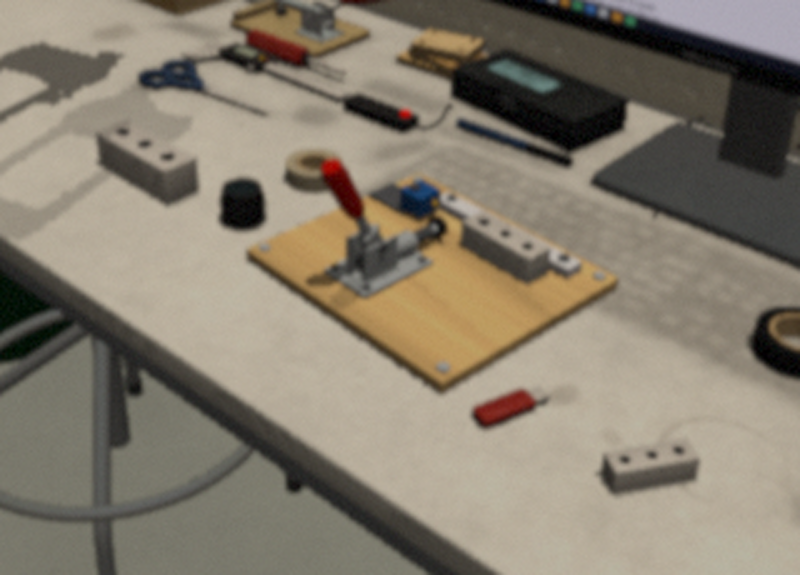

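View pics/scenecrop.png

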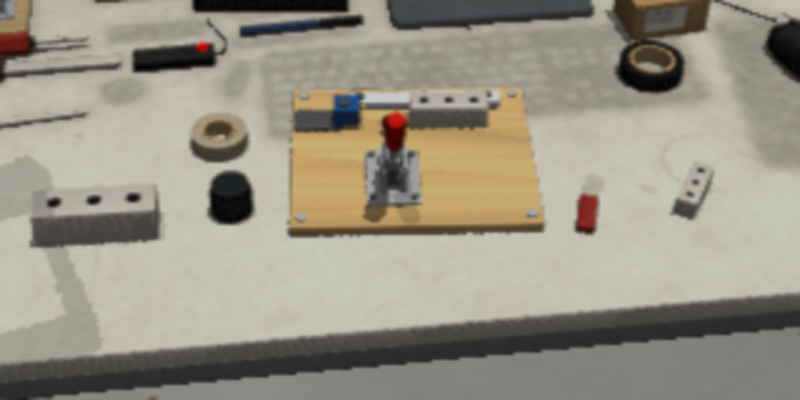

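The block look-alikes in the scene image are at (210,284), large; (350,240), on the jig; and (451,267), small. The middle-sized one is the block on the jig beside the rail, and the crops confirm it. Next I fit the jig pose from its deck corners.

```bash
cat >> h.py <<'E'
C=[(-.09,.115),(.11,.115),(.11,-.115),(-.09,-.115)]
def J(j,x,y,z): c,s=np.cos(j[2]),np.sin(j[2]); return np.array([j[0]+c*x-s*y,j[1]+s*x+c*y,z])
def toJ(j,X): c,s=np.cos(j[2]),np.sin(j[2]); d=np.array(X[:2])-j[:2]; return np.array([c*d[0]+s*d[1],-s*d[0]+c*d[1]])
E
python3 - <<'E'
from h import *
from scipy.optimize import least_squares
np.set_printoptions(precision=4,suppress=True)
a,b=get_image("scene"),get_image("side")
pa=np.array([(290,226),(288,90),(520,88),(543,224)])/2.5+[170,190]
pb=np.array([(248,252),(415,180),(617,283),(442,384)])/2.5+[180,170]
f=lambda j:np.concatenate([proj(p,J(j,x,y,.012))-q for p,P in((a,pa),(b,pb)) for (x,y),q in zip(C,P)])
r=least_squares(f,[.53,.165,.65],loss="soft_l1");print(r.x,f(r.x))
j=r.x;np.save("j.npy",j)
print("block",toJ(j,[.598,.174]),toJ(j,[.59,.162]),"knob",toJ(j,[.458,.127]),toJ(j,[.462,.141]),"bed",toJ(j,[.515,.266]))
# block top corners etc from crop pixels, side view: top face z=.037
for n,p,px,z in [("blk top far L side",b,(467,214),.037),("blk near R",b,(550,257),.037),("sc blkL",a,(412,93),.037),("sc blkR",a,(488,93),.037),("sc blk bot R",a,(488,125),.012)]:
    off=(180,170) if p is b else (170,190)
    print(n,toJ(j,ray(p,np.array(px)/2.5+off,z)))
print("bystanders",[toJ(j,q) for q in([.38,.252],[.58,-.003],[.434,.338],[.655,-.077],[.278,.318])])
for n,X in dict(knob=(-.08,.02,.108),blk0=(.057,-.085,.03),rail=(.075,-.09,.022)).items(): print(n,J(j,*X))
E
```

```text
[0.5271 0.1593 0.6984] [-0.2299  1.0522  1.6093  0.2375  0.2246 -0.6657  1.3666 -0.3989 -2.3769
 -1.1529  0.3761 -3.1674  0.3072 -2.3159 -0.4464  0.0774]
block [ 0.0638 -0.0344] [ 0.0499 -0.0384] knob [-0.0737  0.0197] [-0.0616  0.0278] bed [0.0594 0.0895]
blk top far L side [0.0594 0.0038]
blk near R [ 0.0607 -0.0837]
sc blkL [ 0.0705 -0.0027]
sc blkR [ 0.0683 -0.0766]
sc blk bot R [ 0.0497 -0.0762]
bystanders [array([-0.053 ,  0.1656]), array([-0.0638, -0.1583]), array([0.0436, 0.1967]), array([-0.054 , -0.2632]), array([-0.0887,  0.2817])]
knob [0.4529 0.1232 0.108 ]
blk0 [0.6254 0.1309 0.03  ]
rail [0.6424 0.1386 0.022 ]
```

```bash
cat >> h.py <<'E'
def goto(x,y,z,ang=None):  # tool-frame delta (mm) and turn (deg) to jig target x,y (m), TCP z
    j=np.load("j.npy");s=get_state();Rm=rot(s["ee_rot"]);d=Rm.T@(J(j,x,y,z)-s["position"])*1e3
    yj=np.array([-np.sin(j[2]),np.cos(j[2]),0]);t=Rm.T@yj
    print("at",np.round(toJ(j,s["position"])*1e3,1),round(s["position"][2]*1e3,1),"delta",np.round(d,1),"turn",round(np.degrees(np.arctan2(-t[0],t[1])),2),"t",round(s["clock"],2),"F",np.round(s["contact_force"],1))
E
python3 -c "
from h import *
goto(.018,-.045,.11)"
```

```text
at [  3.8 482.7] 248.3 delta [-474.5 -231.4  138.3] turn -62.46 t 1.0 F [0.1 0.5 0.5]
```

Call:
{"method": "apply_moves", "body": {"deltas": [0, -40, -19, 5, -5.2, 0, -79, -38, 10, -10.4, 0, -119, -58, 15, -15.6, 0, -158, -77, 20, -20.8, 0, -198, -96, 25, -26, 0, -237, -116, 30, -31.2, 0, -277, -135, 35, -36.4, 0, -316, -154, 40, -41.6, 0, -356, -173, 45, -46.8, 0, -395, -193, 50, -52, 0, -435, -212, 55, -57.2, 0, -474.5, -231.4, 60, -62.5]}}

```text
clock: 2.0
position: [0.5503, 0.1579, 0.1918]
ee_rot: [0.0, -0.344, 0.939, 0.0]
contact_force: [-0.6, 1.1, 0.3]
width: -0.0001
gripper_force: 0.0
```

Call:
{"method": "apply_moves", "body": {"deltas": [0, 0, 0, 0, 0, 0, 0, 0, 0, 0, 0, 0, 0, 0, 0]}}

```text
clock: 2.25
position: [0.5488, 0.1597, 0.1916]
ee_rot: [-0.0, -0.342, 0.94, 0.0]
contact_force: [-0.1, 0.9, 1.0]
width: -0.0001
gripper_force: 0.0
```

```bash
python3 - <<'E'
from h import *
goto(.018,-.045,.08)
j=np.load("j.npy")
p=get_image("wrist");cv2.imwrite("pics/w1.png",p["frame"][:,:,::-1])
for n in ["setup_block","stop_bed","clamp_pad","lever_knob"]:
    for r in place_of(n,p)[:2]: print(n,r["score"],r["point"],toJ(j,ray(p,r["point"],dict(setup_block=.012,stop_bed=.012,clamp_pad=.0245,lever_knob=.108)[n])))
E
```

```text
at [ 16.9 -13.6] 191.6 delta [ -1.2 -31.5 111.6] turn -0.06 t 2.25 F [-0.1  0.9  1. ]
setup_block 0.92 [25.5, 143.7] [-0.04571701 -0.24458106]
setup_block 0.9 [295.6, 268.0] [ 0.05840896 -0.03475017]
stop_bed 0.67 [442.5, 269.4] [0.05983496 0.09235709]
clamp_pad 0.83 [365.3, 251.4] [0.03932068 0.02345256]
lever_knob 0.73 [396.3, 100.7] [-0.07055907  0.02667397]
```

View pics/w1.png

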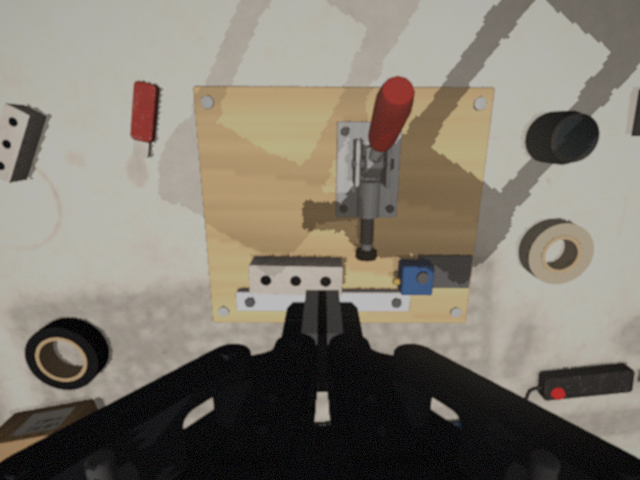

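```bash
python3 - <<'E'
from h import *
from scipy.optimize import least_squares
np.set_printoptions(precision=4,suppress=True)
p=get_image("wrist");j0=np.load("j.npy")
P=[(493,87),(467,322),(213,322),(193,87)]
P=[(493,87),(467,321),(213,322),(194,87)]
f=lambda j:np.concatenate([proj(p,J(j,x,y,.012))-q for (x,y),q in zip(C,P)])
r=least_squares(f,j0);print(r.x,f(r.x),j0);j=r.x
print("bed",toJ(j,ray(p,(442.5,269.4),.012)),"blk",toJ(j,ray(p,(295.6,268),.012)),"rail inner ends",[toJ(j,ray(p,q,.022)) for q in((237,290),(408,290))])
print("block top",[toJ(j,ray(p,q,.037)) for q in((250,267),(343,267),(343,290),(250,288))],"bottom -x edge",[toJ(j,ray(p,q,.012)) for q in((252,257),(342,257))])
print("stop face",toJ(j,ray(p,(402,265),.036)), "cam",p["position"])
for h in (.017,.03): 
    s=get_state();print(proj(p,np.array(s["position"])-[0,0,h]))
E
```

```text
[0.5258 0.1651 0.7024] [ 2.7086 -1.1652 -0.0757  2.2439  0.1849  1.5143 -2.7975 -0.8752] [0.5271 0.1593 0.6984]
bed [0.0579 0.0882] blk [ 0.0565 -0.0392] rail inner ends [array([ 0.0726, -0.0888]), array([0.0728, 0.057 ])]
block top [array([ 0.0462, -0.0735]), array([0.0463, 0.0003]), array([0.0661, 0.0006]), array([ 0.0642, -0.0745])] bottom -x edge [array([ 0.0464, -0.0764]), array([0.0464, 0.0008])]
stop face [0.045  0.0473] cam [0.4919 0.1148 0.3174]
[318.3476 311.6102]
[318.5891 298.2255]
```

```bash
python3 -c "
from h import *
np.save('j.npy',np.array([.5250,.1645,.702]))
goto(.023,-.040,.033)"
```

```text
at [ 15.5 -18. ] 192.2 delta [ -7.4 -22.  159.2] turn -0.08 t 2.55 F [-0.3 -0.  -0.6]
```

Call:
{"method": "apply_moves", "body": {"deltas": [0, -7, -22, 20, 0, 0, -7, -22, 50, 0, 0, -7, -22, 80, 0, 0, -7, -22, 110, 0, 0, -7, -22, 130, 0, 0, -7, -22, 145, 0, 0, -7, -22, 153, 0, 0, -7, -22, 159, 0, 0, -7, -22, 159, 0, 0, -7, -22, 159, 0]}}

```text
clock: 3.38
position: [0.5692, 0.1477, 0.0335]
ee_rot: [0.001, -0.343, 0.939, -0.0]
contact_force: [-0.7, 1.1, -0.0]
width: -0.0001
gripper_force: 0.0
```

```bash
python3 - <<'E'
from h import *
goto(.037,-.040,.033)
p=get_image("wrist");q=get_image("side")
a=cv2.resize(q["frame"][190:320,270:440],(680,520),interpolation=cv2.INTER_CUBIC)
cv2.imwrite("pics/s2.png",a[:,:,::-1])
E
```

```text
at [ 22.9 -41.3] 33.5 delta [-14.1   1.3   0.5] turn -0.14 t 3.38 F [-0.7  1.1 -0. ]
```

View pics/s2.png

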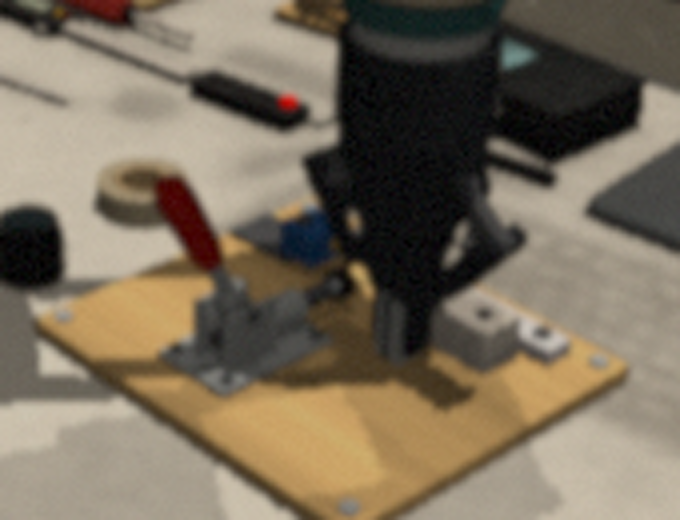

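The picture shows the fingertips just above the deck (crop 405,350), beside the block's -x face and clear of the clamp. Next I square the block against the rail.

Call:
{"method": "apply_moves", "body": {"deltas": [0, -2, 2, 0, 0, 0, -4, 4, 0, 0, 0, -6, 4, 0, 0, 0, -8, 4, 0, 0, 0, -10, 4, 0, 0, 0, -11, 4, 0, 0, 0, -12, 4, 0, 0, 0, -12, 4, 0, 0]}}

```text
clock: 4.15
position: [0.5755, 0.1583, 0.0328]
ee_rot: [0.0, -0.343, 0.94, 0.0]
contact_force: [-0.6, -0.5, -0.7]
width: 0.0003
gripper_force: 0.0
```

Call:
{"method": "apply_moves", "body": {"deltas": [0, -0.6, 0, 0, 0, 0, -1.2, 0, 0, 0, 0, -1.8, 0, 0, 0]}}

```text
clock: 4.4
position: [0.5761, 0.1589, 0.0328]
ee_rot: [-0.001, -0.343, 0.939, -0.0]
contact_force: [-1.1, -2.8, 2.0]
width: 0.0001
gripper_force: 1.3
```

```bash
python3 -c "
from h import *
goto(.037,-.040,.033);j=np.load('j.npy');s=get_state();c,d=np.cos(j[2]),np.sin(j[2]);F=s['contact_force'];print(c*F[0]+d*F[1],-d*F[0]+c*F[1])"
```

```text
at [ 35.4 -37.3] 32.8 delta [-1.6 -2.7 -0.2] turn -0.16 t 4.4 F [-1.1 -2.8  2. ]
-2.662276053559659 -1.4083491981284402
```

Call:
{"method": "apply_moves", "body": {"deltas": [0, -0.6, 0, 0, 0, 0, -1.2, 0, 0, 0, 0, -1.2, 0, 0, 0]}}

```text
clock: 4.65
position: [0.577, 0.1599, 0.0328]
ee_rot: [-0.001, -0.342, 0.94, 0.0]
contact_force: [-2.8, -2.5, 0.8]
width: 0.0002
gripper_force: 1.5
```

Call:
{"method": "apply_moves", "body": {"deltas": [0, -0.6, 0, 0, 0, 0, -1.2, 0, 0, 0, 0, -1.2, 0, 0, 0]}}

```text
clock: 4.9
position: [0.5785, 0.161, 0.0328]
ee_rot: [0.0, -0.342, 0.94, 0.0]
contact_force: [-1.2, -2.0, 1.4]
width: -0.0001
gripper_force: 1.3
```

Call:
{"method": "apply_moves", "body": {"deltas": [0, -0.5, 0, 0, 0, 0, -1, 0, 0, 0, 0, -1, 0, 0, 0]}}

```text
clock: 5.15
position: [0.5794, 0.1616, 0.0327]
ee_rot: [0.0, -0.342, 0.94, 0.0]
contact_force: [-1.8, -1.6, 0.2]
width: -0.0001
gripper_force: 1.2
```

Call:
{"method": "apply_moves", "body": {"deltas": [0, -0.5, 0, 0, 0, 0, -1, 0, 0, 0, 0, -1, 0, 0, 0]}}

```text
clock: 5.4
position: [0.5795, 0.1617, 0.0328]
ee_rot: [-0.001, -0.343, 0.939, -0.0]
contact_force: [-2.6, -3.4, 1.0]
width: -0.0002
gripper_force: 2.4
```

Call:
{"method": "apply_moves", "body": {"deltas": [0, 3, 0, 0, 0, 0, 8, 0, 0, 0, 0, 8, 0, -20, 0, 0, 4, -10, -45, 0, 0, -4, -30, -45, 0, 0, -14, -52, -45, 0, 0, -20, -62, -45, 0, 0, -20, -62, -25, 0, 0, -20, -62, -8, 0, 0, -20, -62, -2, 0, 0, -20, -62, 0, 0, 0, -20, -62, 0, 0]}}

```text
clock: 6.4
position: [0.6348, 0.1278, 0.0323]
ee_rot: [-0.0, -0.342, 0.94, 0.0]
contact_force: [0.0, -0.2, 0.8]
width: 0.0001
gripper_force: 0.0
```

```bash
python3 - <<'E'
from h import *
goto(.061,-.085,.033)
p=get_image("wrist");j=np.load("j.npy")
cv2.imwrite("pics/w3.png",p["frame"][:,:,::-1])
E
```

```text
at [ 60.2 -98.9] 32.3 delta [-0.8 13.9 -0.7] turn -0.17 t 6.4 F [ 0.  -0.2  0.8]
```

View pics/w3.png

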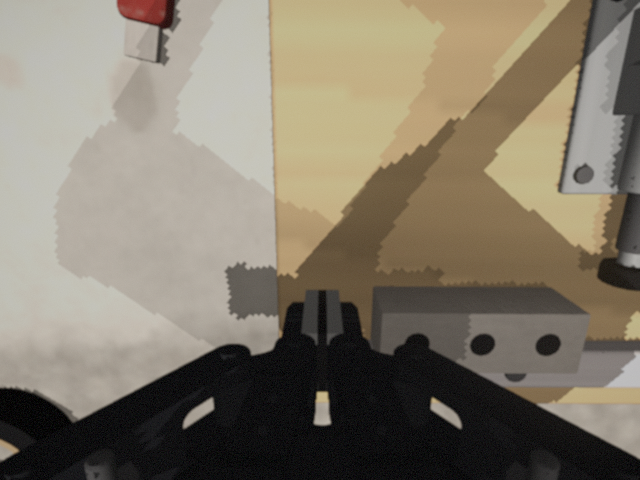

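Call:
{"method": "apply_moves", "body": {"deltas": [0, 0, 4, 0, 0, 0, 0, 8, 0, 0, 0, 0, 10, 0, 0, 0, 0, 12, 0, 0, 0, 0, 14, 0, 0, 0, 0, 17, 0, 0, 0, 0, 20, 0, 0, 0, 0, 23, 0, 0, 0, 0, 26, 0, 0, 0, 0, 29, 0, 0, 0, 0, 32, 0, 0, 0, 0, 35, 0, 0]}}

```text
clock: 7.45
position: [0.6125, 0.1546, 0.0328]
ee_rot: [0.0, -0.342, 0.94, 0.0]
contact_force: [2.0, -3.3, 2.8]
width: 0.0003
gripper_force: 2.2
```

Call:
{"method": "apply_moves", "body": {"deltas": [0, 0, 2, 0, 0, 0, 0, 4, 0, 0, 0, 0, 6, 0, 0, 0, 0, 8, 0, 0, 0, 0, 10, 0, 0, 0, 0, 12, 0, 0, 0, 0, 13, 0, 0, 0, 0, 14, 0, 0, 0, 0, 15, 0, 0, 0, 0, 16, 0, 0]}}

```text
clock: 8.28
position: [0.6023, 0.1666, 0.0328]
ee_rot: [-0.0, -0.342, 0.94, 0.0]
contact_force: [1.9, -1.9, 2.6]
width: -0.0002
gripper_force: 2.0
```

```bash
python3 - <<'E'
from h import *
goto(.061,-.085,.033)
p=get_image("wrist")
cv2.imwrite("pics/w4.png",p["frame"][:,:,::-1])
E
```

```text
at [ 60.4 -48.3] 32.8 delta [ -0.7 -36.7  -0.2] turn -0.17 t 8.28 F [ 1.9 -1.9  2.6]
```

View pics/w4.png

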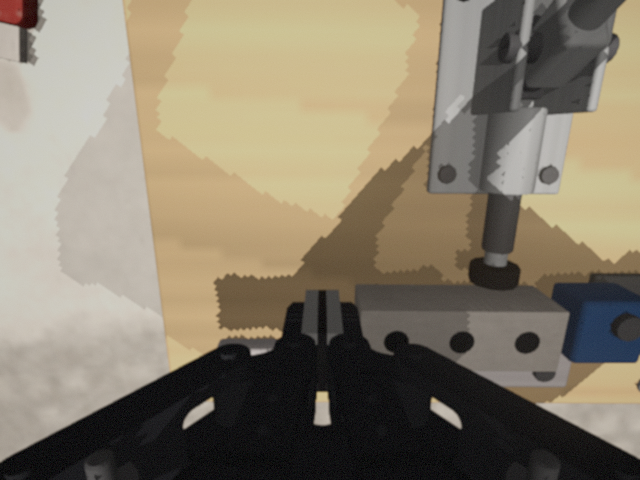

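Call:
{"method": "apply_moves", "body": {"deltas": [0, 0, 1, 0, 0, 0, 0, 2, 0, 0, 0, 0, 3, 0, 0]}}

```text
clock: 8.58
position: [0.6004, 0.1689, 0.0328]
ee_rot: [0.0, -0.342, 0.94, 0.0]
contact_force: [2.4, -3.1, 2.5]
width: 0.0003
gripper_force: 2.0
```

Call:
{"method": "apply_moves", "body": {"deltas": [0, 0, 1, 0, 0, 0, 0, 2, 0, 0, 0, 0, 2, 0, 0]}}

```text
clock: 8.83
position: [0.5993, 0.1703, 0.0328]
ee_rot: [0.0, -0.343, 0.939, -0.0]
contact_force: [2.6, -3.9, 2.3]
width: 0.0006
gripper_force: 2.4
```

Call:
{"method": "apply_moves", "body": {"deltas": [0, 0, 1, 0, 0, 0, 0, 2, 0, 0, 0, 0, 2, 0, 0]}}

```text
clock: 9.08
position: [0.5995, 0.1705, 0.0329]
ee_rot: [0.001, -0.343, 0.939, -0.002]
contact_force: [4.5, -6.6, 0.4]
width: -0.0003
gripper_force: 4.7
```

Call:
{"method": "apply_moves", "body": {"deltas": [0, 0, 1, 0, 0, 0, 0, 1.5, 0, 0, 0, 0, 1.5, 0, 0, 0, 0, 1.5, 0, 0]}}

```text
clock: 9.42
position: [0.5995, 0.1707, 0.033]
ee_rot: [0.002, -0.343, 0.939, -0.003]
contact_force: [7.7, -10.9, 0.2]
width: -0.0
gripper_force: 6.3
```

```bash
python3 - <<'E'
from h import *
goto(.061,-.085,.033)
p=get_image("wrist")
a=cv2.resize(p["frame"][220:420,320:640],(800,500),interpolation=cv2.INTER_CUBIC)
cv2.imwrite("pics/w5.png",a[:,:,::-1])
E
```

```text
at [ 60.9 -43.4] 33.0 delta [ -0.1 -41.6   0.2] turn -0.08 t 9.42 F [  7.7 -10.9   0.2]
```

View pics/w5.png

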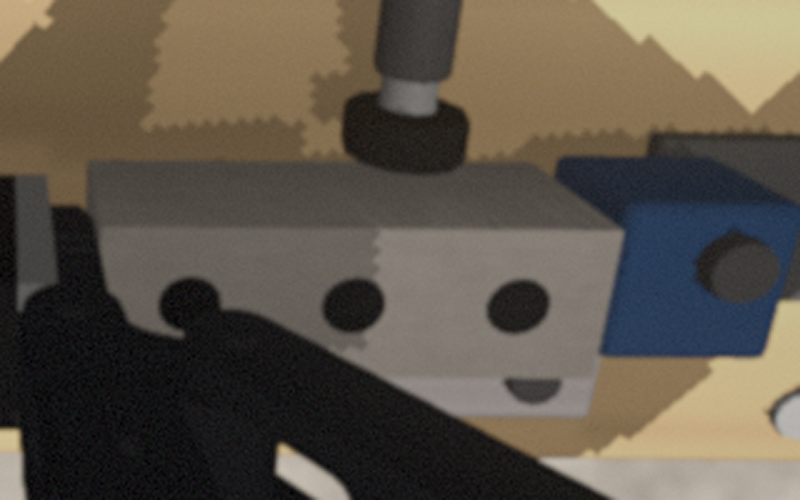

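The crop shows the block's +y end flush on the blue stop face (crop 610,290), and its side parallel to the rail. The push stalled at about 13 N, so the block is home. I'll back off and go over to the lever's outer side.

Call:
{"method": "apply_moves", "body": {"deltas": [0, 0, -2, 0, 0, 0, 0, -6, 0, 0, 0, 0, -14, 0, 0, 0, 0, -14, -30, 0, 0, 0, -14, -65, 0, 0, 0, -14, -100, 0, 0, 15, -8, -130, 0, 0, 50, 8, -135, 0, 0, 85, 24, -135, 0, 0, 120, 40, -135, 0, 0, 155, 56, -135, 0, 0, 186, 63, -135, 0]}}

```text
clock: 10.47
position: [0.4091, 0.1021, 0.1669]
ee_rot: [-0.002, -0.343, 0.939, 0.002]
contact_force: [-0.5, -0.3, 0.4]
width: -0.0002
gripper_force: 0.0
```

Call:
{"method": "apply_moves", "body": {"deltas": [0, 0, 0, 10, 0, 0, 0, 0, 30, 0, 0, 0, 0, 47, 0, 0, 0, 0, 53, 0, 0, 0, 0, 53, 0]}}

```text
clock: 10.88
position: [0.4119, 0.1018, 0.1133]
ee_rot: [-0.003, -0.342, 0.94, 0.001]
contact_force: [-0.1, -0.0, -0.5]
width: -0.0001
gripper_force: 0.0
```

```bash
python3 - <<'E'
from h import *
goto(-.11,.02,.115)
p=get_image("wrist")
cv2.imwrite("pics/w6.png",p["frame"][:,:,::-1])
E
```

```text
at [-126.9   25.2] 113.3 delta [-16.9  -5.1  -1.8] turn -0.18 t 10.88 F [-0.1 -0.  -0.5]
```

View pics/w6.png

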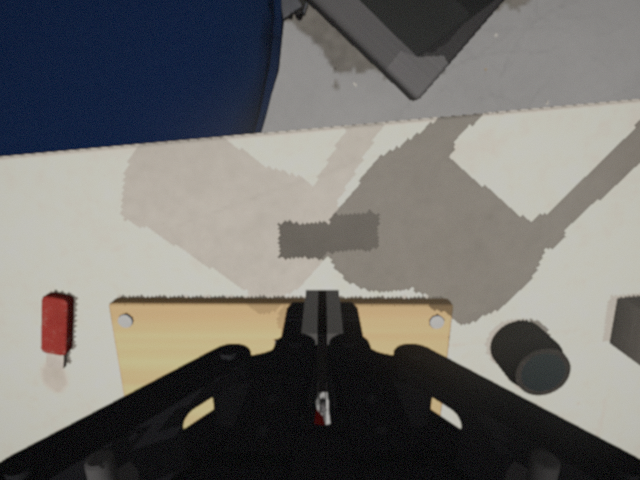

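Call:
{"method": "apply_moves", "body": {"deltas": [0, -4, -4, 0, 0, 0, -8, -4, 0, 0, 0, -12, -4, 0, 0, 0, -15, -4, 0, 0, 0, -17, -4, 0, 0, 0, -19, -4, 0, 0, 0, -21, -4, 0, 0, 0, -23, -4, 0, 0, 0, -25, -4, 0, 0, 0, -27, -4, 0, 0]}}

```text
clock: 11.77
position: [0.4373, 0.1161, 0.1148]
ee_rot: [-0.0, -0.342, 0.94, 0.0]
contact_force: [0.2, -0.5, 0.8]
width: -0.0001
gripper_force: 0.0
```

Call:
{"method": "apply_moves", "body": {"deltas": [0, -2, 0, 0, 0, 0, -4, 0, 0, 0, 0, -6, 0, 0, 0, 0, -8, 0, 0, 0, 0, -10, 0, 0, 0, 0, -12, 0, 0, 0]}}

```text
clock: 12.27
position: [0.4439, 0.1222, 0.1147]
ee_rot: [-0.003, -0.343, 0.939, -0.001]
contact_force: [-6.0, -7.5, 7.5]
width: 0.0002
gripper_force: 4.9
```

Call:
{"method": "apply_moves", "body": {"deltas": [0, -2, 0, -1, 0, 0, -4, 0, -2, 0, 0, -6, 0, -3, 0, 0, -8, 0, -4, 0, 0, -10, 0, -4.5, 0, 0, -12, 0, -5, 0, 0, -14, 0, -5.5, 0]}}

```text
clock: 12.85
position: [0.4574, 0.133, 0.1205]
ee_rot: [0.0, -0.342, 0.94, 0.0]
contact_force: [-2.5, -1.3, 1.8]
width: -0.0003
gripper_force: 1.2
```

Call:
{"method": "apply_moves", "body": {"deltas": [0, -2, 0, -0.5, 0, 0, -4, 0, -1, 0, 0, -6, 0, -1.5, 0, 0, -8, 0, -2, 0, 0, -10, 0, -2, 0, 0, -12, 0, -2, 0, 0, -14, 0, -2, 0]}}

```text
clock: 13.43
position: [0.4684, 0.1419, 0.1224]
ee_rot: [0.0, -0.342, 0.94, -0.0]
contact_force: [-1.4, -1.4, 0.3]
width: -0.0002
gripper_force: 0.6
```

```bash
python3 - <<'E'
from h import *
goto(-.11,.02,.115)
E
```

```text
at [-57.9  19.3] 122.4 delta [52.1  0.5  7.3] turn -0.17 t 13.43 F [-1.4 -1.4  0.3]
```

Contact is light as it nears the centre, so I continue past it.

Call:
{"method": "apply_moves", "body": {"deltas": [0, -2, 0, 0, 0, 0, -4, 0, 0, 0, 0, -6, 0, 0, 0, 0, -8, 0, 0, 0, 0, -10, 0, 0, 0, 0, -12, 0, 0, 0]}}

```text
clock: 13.93
position: [0.4774, 0.1496, 0.1223]
ee_rot: [0.0, -0.342, 0.94, 0.0]
contact_force: [0.1, -0.7, 0.6]
width: 0.0001
gripper_force: 0.2
```

Call:
{"method": "apply_moves", "body": {"deltas": [0, -2, 0, 0, 0, 0, -4, 0, 0, 0, 0, -6, 0, 0, 0, 0, -6, 0, 0, 0]}}

```text
clock: 14.27
position: [0.4822, 0.1536, 0.1224]
ee_rot: [0.0, -0.342, 0.94, 0.0]
contact_force: [0.5, -0.4, 0.1]
width: 0.0004
gripper_force: 0.0
```

```bash
python3 - <<'E'
from h import *
goto(-.11,.02,.115)
p=get_image("side")
a=cv2.resize(p["frame"][190:320,270:440],(680,520),interpolation=cv2.INTER_CUBIC)
cv2.imwrite("pics/s7.png",a[:,:,::-1])
E
```

```text
at [-39.7  19.3] 122.4 delta [70.3  0.5  7.3] turn -0.17 t 14.27 F [ 0.5 -0.4  0.1]
```

View pics/s7.png

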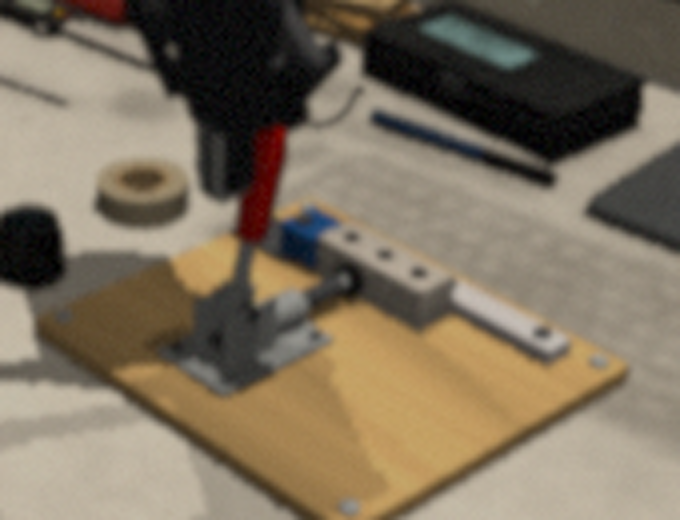

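Call:
{"method": "apply_moves", "body": {"deltas": [0, -2, 0, 0, 0, 0, -4, 0, 0, 0, 0, -6, 0, 0, 0, 0, -8, 0, 0, 0, 0, -8, 0, 0, 0]}}

```text
clock: 14.73
position: [0.4883, 0.1587, 0.1224]
ee_rot: [0.0, -0.342, 0.94, 0.0]
contact_force: [0.5, -0.1, 0.7]
width: -0.0003
gripper_force: 0.0
```

```bash
python3 - <<'E'
from h import *
goto(-.11,.02,.115);j=np.load("j.npy")
p=get_image("side")
for a in (.84,1.2):
    t=a-.6; k=J(j,-.035+.08*np.sin(t),.02,.042+.08*np.cos(t)); print(a,proj(p,k))
print([(r["score"],r["point"]) for n in ("lever_knob",) for r in place_of(n,p)[:2]])
h=cv2.cvtColor(p["frame"],cv2.COLOR_RGB2HSV)[200:260,315:365]
m=((h[...,0]<8)|(h[...,0]>172))&(h[...,1]>150)&(h[...,2]>60)
y,x=np.nonzero(m);print(len(x),[(int(r)+200,round(x[y==r].mean()+315,1)) for r in sorted(set(y))[::4]])
E
```

```text
at [-31.8  19.3] 122.4 delta [78.2  0.5  7.3] turn -0.16 t 14.73 F [ 0.5 -0.1  0.7]
0.84 [334.33427145 227.21350913]
1.2 [343.97049268 228.45398475]
[(0.79, [344.4, 227.7])]
199 [(223, np.float64(345.0)), (227, np.float64(346.5)), (231, np.float64(344.5)), (235, np.float64(342.5)), (239, np.float64(341.0)), (243, np.float64(339.5)), (247, np.float64(337.5))]
```

The knob projects where the clamped position (1.2 rad) should be. I retreat and take a final check.

Call:
{"method": "apply_moves", "body": {"deltas": [0, 5, 0, 0, 0, 0, 15, 0, 0, 0, 0, 30, 0, -5, 0, 0, 45, 0, -30, 0, 0, 50, 0, -60, 0, 0, 50, 0, -90, 0, 0, 50, 0, -100, 0, 0, 50, 0, -100, 0, 0, 50, 0, -100, 0]}}

```text
clock: 15.58
position: [0.4486, 0.1257, 0.2224]
ee_rot: [0.0, -0.342, 0.94, -0.0]
contact_force: [-0.3, 0.1, -0.2]
width: -0.0002
gripper_force: 0.0
```

```bash
python3 - <<'E'
from h import *
goto(-.11,.02,.115)
p=get_image("wrist");q=get_image("side")
a=cv2.resize(q["frame"][210:300,320:400],(640,600),interpolation=cv2.INTER_CUBIC)
cv2.imwrite("pics/s8.png",a[:,:,::-1])
E
```

```text
at [-83.4  19.7] 222.4 delta [ 26.7   0.2 107.4] turn -0.19 t 15.58 F [-0.3  0.1 -0.2]
```

View pics/s8.png

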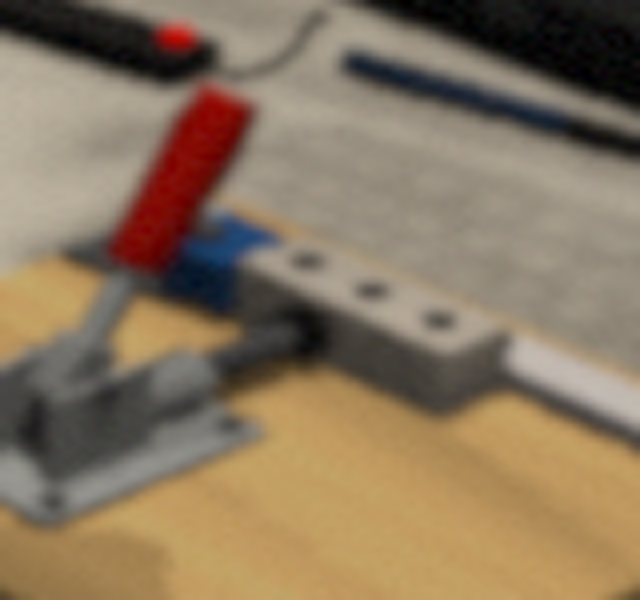

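The lever leans fully over to the clamped side, the pad is on the block (crop 315,335), and the block sits flush on the blue stop and the rail. I'll hand the job in.

```bash
python3 -c "
from rig import *
print(sign_off())"
```

```text
the job is handed in; nothing more can be done
None
```

The job is handed in: the block was pushed home against the blue stop (push force peaked near 13 N), and the lever was snapped over to clamped. The last picture shows the pad on the block, but the pin joint and pad force could not be read directly and the hand-in returned no verdict.

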